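Make up a centrifuge bucket on the balance

TASK

Make up the centrifuge bucket on the balance so that it can be weighed against its partner: stand the empty metal bucket in the cradle on the balance pan, then put in the wide-bored adapter, then lower the tall tube from the rack into the adapter without dropping it, and last put on the clear cap so that it sits level and fully down on the bucket's rim. Leave the narrow-bored adapter and the short tube where they are.

Things in the scene. Friction and masses are not known exactly. Their poses are not given: they have to be found in the camera images.
- bucket_mid (a point): Empty round centrifuge bucket, bare grey aluminium, upright, loose, about 0.28 kg. Outer diameter 62, height 74, bore 48, inner floor 10 above its underside. Two dark pivot pins, 12 thick, stick out 7 on its +x and -x sides, centred 52 above the underside: grasp the wall across its y axis. Point: on the axis, half-way up (37 above the underside); z is up.
- adapter_mid (a point): Wide-bored adapter for the tall tube: white plastic sleeve, upright, mouth up, loose, 0.10 kg. Outer diameter 44, height 104, bore 34, bore floor 24 above the underside; foot bevelled. Seated in the bucket its top is 40 above the bucket's rim. Point: on the axis, half-way up (52 above the underside); z is up.
- narrow_adapter_mid (a point): Narrow-bored adapter, not needed: the same outside as the other one (diameter 44, height 104, white plastic) but its bore is only 19, with thick walls. Loose; leave it where it stands. Point: on the axis, half-way up; z is up.
- tube_mid (a point): Tall 50 mL tube: clear, conical foot, ribbed blue cap, standing in a rack hole, loose, about 65 g. Length 115, body diameter 29; cap diameter 34, the top 14; foot tapers to 10 over the lowest 15. Underside 10 above the bench: 70 of it shows above the rack. Seated in the adapter its top is 35 above the adapter's. Point: on the axis, half-way up (57.5 from either end); z is up, cap end.
- short_tube_mid (a point): Short tube, not needed: the same diameters, cap and foot as the tall one but only 83 long; stands in another hole of the rack, loose. Leave it there. Point: on the axis, half-way up (41.5); z is up.
- cap_mid (a point): Bucket cap: clear straight-sided dome, outer diameter 60, inner 54, grey collar at its foot, small grey disc on top; open side down, loose, 80 g. Height 100. Collar: diameter 71, lowest 16; its skirt (inner diameter 66, 8 deep) goes round the bucket's rim, the shoulder above rests on the rim. Grasp the clear side, 16 to 92 above the underside. Point: on the axis, half-way up (50); z is up.
- cradle (a point): Cradle for the bucket: fixed round grey plastic cup on the steel pan (diameter 120) of a low white balance (220 long, 190 wide, 40 high). Cup: inner diameter 70, outer 80, its rim 25 above its inner floor. Point: centre of the cup's inner floor (56 above the bench), on which the bucket stands; z is up. The balance's display is on its -x side.
- rack: Fixed white foam tube rack, 62 (x) by 176 (y) by 55 high, with three holes of 33 in a row along its y axis at -58, 0 and +58; hole floors 10 above the bench. Holds the two tubes, one hole is empty. Origin: centre of its underside.
Not all that is in view belongs to the job. Leave any orange or yellow look-alike of the part that bears bucket_mid alone.

How it is judged:
By the outcome, as a careful person would: the job done as asked, in the order asked, and still so for the second after the job is handed in, with the robot touching nothing.
It also fails if it takes over 99 s, if anything falls off the work surface, if the arm or the gripper's body presses on something with over 40 N, if the wrist force passes 120 N, or if a joint passes its speed limit or range.

ROBOT

A 6-joint arm with a two-finger parallel gripper is mounted at the origin on the work surface. World frame = base frame: x ahead of the robot, y to its left, z up, the work surface at z = 0. Lengths are in m, angles in rad, forces in N, time in s.
With the tool pointing down it reaches from about 0.35 to 0.925 m from the base axis. Payload 6.4 kg.
Tool frame: the origin (TCP) lies midway between the tips of the shut fingers; the grasp point (between the pads) lies 19 mm behind it; z points along the fingers, y is the line along which they close (so a half turn about z gives the same grasp; the last joint's range is limited). The gripper opens to 94 mm and grips with 3 to 60 N. Pads are 16 mm wide; open, the fingers measure 119 mm over their backs; the gripper's body (75 mm by 177 mm) begins 78 mm behind the grasp point.
Start: joints at [-1.347, 0.245, 1.558, -0, 1.339, -0.174], TCP at [0.252, -0.599, 0.168] pointing down, gripper open.
Joint ranges: [-3.13, 3.13], [-1.02, 2.26], [0.13, 2.54], [-0.95, 4.09], [0.21, 2.88], [-2.74, 2.74]. Speed limits (rad/s): [2.57, 2.57, 3.14, 3.14, 3.14, 3.14].

INTERFACE

Orientations are given as a rotation vector (axis times angle).
In Python, from station import arm, claw, kinematics, get_obs, eyes, workorder gives the robot as it stands. The module is installed in compiled form; this text tells all that it offers. Calls block until the motion is done:
- arm.goto(position, orientation): joint-space move of the TCP to a pose.
- arm.movel(position, rotation=None, rate=0.15): straight line of the TCP; rotation=None keeps the orientation; rate is the mean speed in m/s.
- arm.move_joints(angles): joint-space move.
- claw.gripper_to(opening, force=None): finger opening in m; force is the grip in N (None keeps the last); returns when the fingers have stopped.
- arm.wait(seconds).
- kinematics.inverse_kinematics(position, orientation): joint angles nearest the present ones, or None.
- get_obs(): the state.
- eyes.snapshot(name): name is "scene" or "top"; returns a dict with "frame" (384x512x3 uint8, blue, green, red), "range_z" (384x512 float32, m along the optical axis (not along the pixel's ray), 0 where there is no reading), "fx", "fy", "cx", "cy" (pixels), "dist" ([k1, k2, p1, p2, k3] as OpenCV has them; the pictures are not rectified), "R" (3x3) and "t" (3): a world point X has camera coordinates R X + t. Camera axes: x right, y down, z forward; pixel columns grow to the right and rows downward; lengths in m; the calibration is good to about 2 mm. A picture is of the moment at which its call begins.
A pose or a line that the arm cannot do raises arm.IKError and nothing moves.
- workorder.job_done(): hands the job in; it is judged then, once.
The state is a dict: "time_s": time; "joint_pos": joint angles; "joint_vel": joint speeds; "joint_torque": joint torques, N m; "ee_pos": TCP position; "orientation": TCP orientation; "ft_force": force on the tool from outside, world axes, zero at the start; "wrist_torque": the same for the moment, N m; "width": finger opening in m; "gripper_force": force on a finger pad.
Only numpy, scipy, OpenCV 4.12 (cv2) and the standard library are available. Lean on these libraries where they do the work, as an engineer would, in place of code of your own. Each camera call takes 0.05 s, during which the arm holds its last target. There are 200 camera calls.

## Working session

There is one attempt and no reset: what is moved stays moved. The work goes in short steps, each a Python script; the robot and the scene stay as the last script left them, time stands still between calls to the robot, and variables do not carry over. Pictures are saved under pics/ and viewed, at most 14 in all, crops included, and the job is handed in when it is done.

```bash
mkdir -p pics; cat > h.py <<'E'
import numpy as np, cv2
from station import arm, claw, kinematics, get_obs, eyes, workorder
def snap(n):
    s=eyes.snapshot(n); s['K']=np.array([[s['fx'],0,s['cx']],[0,s['fy'],s['cy']],[0,0,1.]]); s['D']=np.array(s['dist'],float)
    s['R']=np.array(s['R']); s['t']=np.array(s['t']); return s
def cloud(s):
    h,w=s['range_z'].shape
    uv=np.stack(np.meshgrid(np.arange(w),np.arange(h)),-1).reshape(-1,1,2).astype(float)
    n=cv2.undistortPoints(uv,s['K'],s['D']).reshape(h,w,2)
    z=s['range_z'][...,None]
    P=np.concatenate([n*z,z],-1)
    W=(P-s['t'])@s['R']; W[s['range_z']<=0]=np.nan
    return W
def ray(s,u,v,zp):
    n=cv2.undistortPoints(np.array([[[u,v]]],float),s['K'],s['D']).reshape(2)
    d=s['R'].T@np.array([n[0],n[1],1]); o=-s['R'].T@s['t']
    return o+d*(zp-o[2])/d[2]
def proj(s,X):
    p,_=cv2.projectPoints(np.array(X,float).reshape(-1,1,3),cv2.Rodrigues(s['R'])[0],s['t'],s['K'],s['D']); return p.reshape(-1,2)
E
python3 - <<'E'
from h import *
for n in('scene','top'):
    s=snap(n); cv2.imwrite(f'pics/{n}0.png',cv2.resize(s['frame'],(800,600),interpolation=cv2.INTER_CUBIC))
    np.savez(f'{n}0.npz',frame=s['frame'],W=cloud(s)); print(n,-s['R'].T@s['t'],s['R'][2],s['fx'],(s['range_z']>0).mean())
print(get_obs())
E
```

```text
scene [ 1.01486421 -0.36065715  0.89521268] [-0.46030651  0.4185483  -0.78290181] 383.47938029087214 0.995941162109375
top [0.27653384 0.08083574 1.64005001] [ 0.1410829   0.00223353 -0.98999527] 481.4364959745818 0.9957936604817709
{'time_s': 0.1, 'joint_pos': array([-1.34711767e+00,  2.45718397e-01,  1.55884341e+00, -2.72227891e-05,
        1.33870975e+00, -1.74066196e-01]), 'joint_vel': array([-0.00175516,  0.00115727, -0.00153885, -0.00030918,  0.00068687,
       -0.00114427]), 'joint_torque': array([-5.75790582e-04, -4.16912019e+01, -3.15525126e+01,  6.85926061e-02,
        3.09338712e-02, -5.18807610e-05]), 'ee_pos': array([ 0.25165715, -0.59867191,  0.16749832]), 'orientation': array([-3.07802515e+00, -6.20344156e-01,  1.06949584e-04]), 'ft_force': array([-0.64674801,  0.24292285, -0.1452036 ]), 'wrist_torque': array([-0.01058652, -0.05336408,  0.02515361]), 'gripper_force': 0.0, 'width': 0.09393618778405183}
```

View pics/scene0.png

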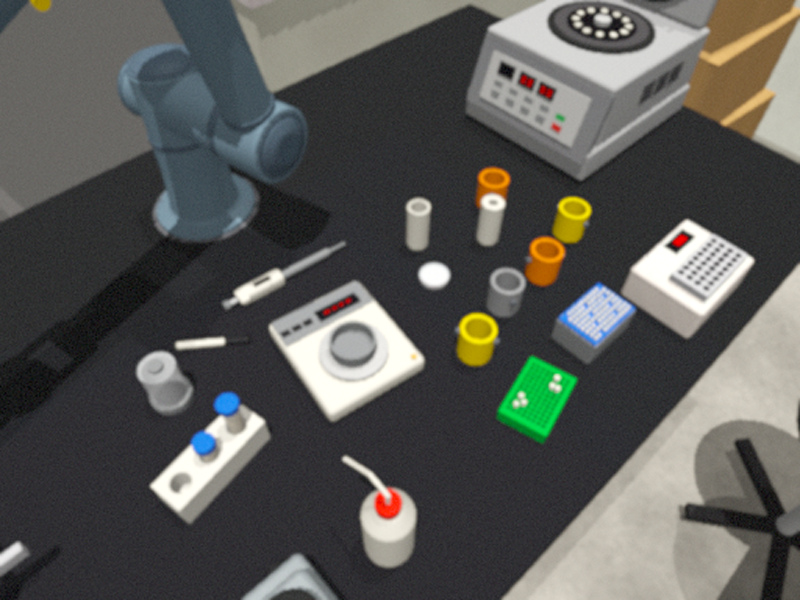

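View pics/top0.png

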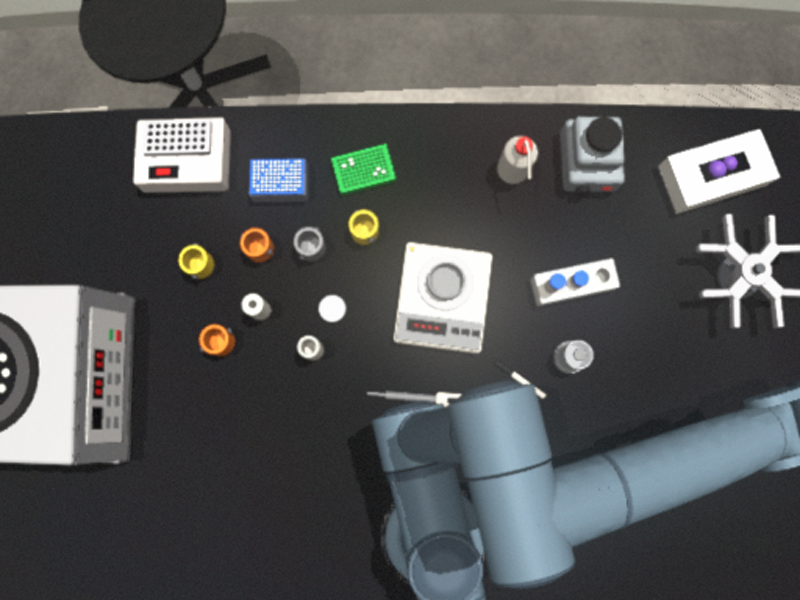

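The wanted parts and what could be mistaken for them, as (column, row) in the 800x600 views:
- **Bucket:** grey bucket at scene (507,292), top (309,243). Look-alikes are orange at scene (545,260) and (492,188), and yellow at (572,220) and (477,338).
- **Adapter:** candidates at scene (418,224), top (309,347), which looks wide-bored, and scene (490,220), top (256,306), which looks narrow.
- **Tube:** blue caps at scene (228,405), top (557,282) and scene (204,445), top (581,278). Height decides between them.
- **Cap:** clear dome at scene (160,380), top (573,355).
- **Cradle:** scene (353,345), top (445,282).

Next I measure these and take a close crop.

```bash
cat > m.py <<'E'
from h import *
W={n:np.load(n+'0.npz')['W'] for n in('scene','top')}
F={n:np.load(n+'0.npz')['frame'] for n in('scene','top')}
k=512/800
C={'bucket':((507,292),(309,243)),'adW':((418,224),(309,347)),'adN':((490,220),(256,306)),'tubeA':((228,405),(557,282)),'tubeB':((204,445),(581,278)),'cap':((160,380),(573,355)),'cradle':((353,345),(445,282))}
for o,(a,b) in C.items():
    for n,(u,v) in(('scene',a),('top',b)):
        u,v=int(u*k),int(v*k); r=26 if n=='scene' else 16
        if 'tube' in o: r=10
        P=W[n][v-r:v+r,u-r:u+r].reshape(-1,3); P=P[np.isfinite(P[:,0])]; P=P[P[:,2]>.02]
        zt=np.percentile(P[:,2],97)
        Q=P[abs(P[:,2]-zt)<.005]
        (c,rad)=cv2.minEnclosingCircle(Q[:,:2].astype(np.float32))
        print(o,n,'ztop %.4f'%zt,'mean',Q[:,:2].mean(0).round(4),'circ',np.round(c,4),round(rad,4),len(Q))
def crop(n,u,v,r):
    u,v=int(u*k),int(v*k); return cv2.resize(F[n][v-r:v+r,u-r:u+r],(390,290) if 0 else (390,390),interpolation=cv2.INTER_CUBIC)
a=np.hstack([crop('scene',470,265,42),crop('top',285,295,42)])
cv2.imwrite('pics/c1.png',a)
E
python3 m.py
```

```text
bucket scene ztop 0.0762 mean [0.641  0.2478] circ [0.6315 0.2546] 0.1094 221
bucket top ztop 0.0784 mean [0.6292 0.2638] circ [0.6278 0.2644] 0.0309 52
adW scene ztop 0.1045 mean [0.4032 0.2621] circ [0.4049 0.2638] 0.0233 62
adW top ztop 0.1079 mean [0.4037 0.2607] circ [0.4034 0.2585] 0.0216 30
adN scene ztop 0.1052 mean [0.4941 0.3791] circ [0.4951 0.3815] 0.0243 101
adN top ztop 0.1092 mean [0.4887 0.3752] circ [0.4912 0.373 ] 0.0217 48
tubeA scene ztop 0.1274 mean [ 0.5332 -0.2521] circ [ 0.532  -0.2516] 0.0178 151
tubeA top ztop 0.1301 mean [ 0.531  -0.2558] circ [ 0.5302 -0.2568] 0.016 40
tubeB scene ztop 0.0949 mean [ 0.5459 -0.3083] circ [ 0.5451 -0.3082] 0.0183 164
tubeB top ztop 0.0987 mean [ 0.5405 -0.3138] circ [ 0.5402 -0.3126] 0.0172 36
cap scene ztop 0.1004 mean [ 0.3839 -0.297 ] circ [ 0.3869 -0.2991] 0.0242 83
cap top ztop 0.1026 mean [ 0.378  -0.3008] circ [ 0.3792 -0.2987] 0.027 56
cradle scene ztop 0.0816 mean [ 0.5442 -0.0243] circ [ 0.5434 -0.0223] 0.0414 193
cradle top ztop 0.0824 mean [ 0.5394 -0.0263] circ [ 0.5436 -0.0286] 0.0399 85
```

View pics/c1.png

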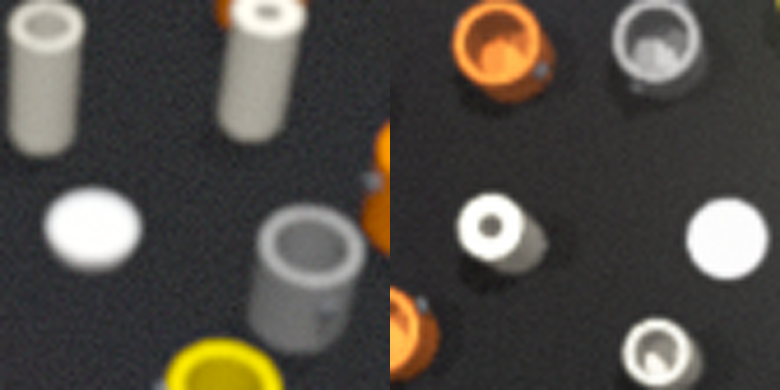

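Crop: the wide adapter is at left (45,25) and the narrow-bored one at (268,12). The grey bucket is at (312,250), with a pin at (325,308) in the scene crop and (637,85) in the top crop. Tube A tops out at about 0.127 m, so it is the tall one. Next are the pin yaw and a reach check.

```bash
cat >> h.py <<'E'
from scipy.spatial.transform import Rotation as Ro
def rv(psi): return (Ro.from_euler('z',psi)*Ro.from_euler('x',np.pi)).as_rotvec()
def best(p,psi,step=np.pi):
    "yaw alternative (same grasp) with the least wrist travel"
    q0=get_obs()['joint_pos']; out=[]
    for k in range(-4,5):
        a=psi+k*step
        if abs(a)>np.pi+1e-6: continue
        q=kinematics.inverse_kinematics(p,rv(a))
        if q is not None: out.append((np.abs(np.array(q)-q0).max(),a,q))
    return min(out,key=lambda o:o[0])[1:] if out else (None,None)
def st(tag=''):
    o=get_obs(); print(tag,'t%.1f'%o['time_s'],'p',o['ee_pos'].round(4),'F',o['ft_force'].round(1),'w%.4f'%o['width'],'g%.1f'%o['gripper_force']); return o
E
python3 - <<'E'
from h import *
s,t=snap('scene'),snap('top')
for n,c,p in((s,None,(328,193.4)),(t,None,(193.2,164.3))):
    x=ray(n,*p,.052)[:2]; 
    print('pin',x)
b=np.array([.630,.266]);
for n,c in((s,[.002,.002]),(t,[-.002,-.002])):
    x=ray(n,*((328,193.4) if n is s else (193.2,164.3)),.052)[:2]; d=x-b-c; print(d,np.hypot(*d),np.degrees(np.arctan2(d[1],d[0])))
for nm,p in dict(b=(.63,.266,.04),aw=(.404,.261,.07),tube=(.5315,-.2545,.3),cap=(.382,-.299,.04),cr=(.5425,-.0255,.37)).items():
    print(nm,[ (round(a,2),np.round(q,2)) if (q:=kinematics.inverse_kinematics(p,rv(a))) is not None else (round(a,2),None) for a in (-1.57,0,1.57,3.14)])
E
```

```text
pin [0.66091422 0.25404786]
pin [0.59841162 0.27763266]
[ 0.02891422 -0.01395214] 0.032104426296541894 -25.758973099001544
[-0.02958838  0.01363266] 0.032577929744445615 155.2624001717288
b [(-1.57, None), (0, array([ 0.23,  0.45,  1.54, -0.  ,  1.15,  1.8 ])), (1.57, array([ 0.23,  0.45,  1.54, -0.  ,  1.15,  0.23])), (3.14, array([ 0.23,  0.45,  1.54, -0.  ,  1.15, -1.34]))]
aw [(-1.57, None), (0, array([ 0.34, -0.04,  2.06, -0.  ,  1.12,  1.91])), (1.57, array([ 0.34, -0.04,  2.06, -0.  ,  1.12,  0.34])), (3.14, array([ 0.34, -0.04,  2.06, -0.  ,  1.12, -1.23]))]
tube [(-1.57, array([-0.64,  0.03,  1.56, -0.  ,  1.55,  2.5 ])), (0, array([-0.64,  0.03,  1.56, -0.  ,  1.55,  0.93])), (1.57, array([-0.64,  0.03,  1.56,  0.  ,  1.55, -0.64])), (3.14, array([-0.64,  0.03,  1.56,  0.  ,  1.55, -2.21]))]
cap [(-1.57, array([-0.9 ,  0.02,  2.06, -0.  ,  1.06,  2.24])), (0, array([-0.9 ,  0.02,  2.06, -0.  ,  1.06,  0.67])), (1.57, array([-0.9 ,  0.02,  2.06,  0.  ,  1.06, -0.9 ])), (3.14, array([-0.9 ,  0.02,  2.06,  0.  ,  1.06, -2.47]))]
cr [(-1.57, None), (0, array([-0.26, -0.1 ,  1.56, -0.  ,  1.68,  1.31])), (1.57, array([-0.26, -0.1 ,  1.56,  0.  ,  1.68, -0.26])), (3.14, array([-0.26, -0.1 ,  1.56,  0.  ,  1.68, -1.83]))]
```

```bash
python3 - <<'E'
from h import *
d=np.radians; B=[.630,.266]
arm.movel([.25,-.598,.33],rate=.4)
a,q=best([*B,.2],d(65)); arm.move_joints(q); st('over')
arm.movel([*B,.064],rate=.25); claw.gripper_to(.05,8); st('gripx'); arm.wait(.1)
claw.gripper_to(.094); arm.movel([*B,.12],rate=.25)
a,q=best([*B,.12],d(155)); print(np.degrees(a)); arm.move_joints(q)
arm.movel([*B,.033],rate=.2); claw.gripper_to(.05,30); st('gripy')
np.save('a.npy',a)
arm.movel([*B,.16],rate=.2); o=st('lift')
for n in('scene','top'):
    s=snap(n); p=proj(s,[*B,.16+.041]); print(p); cv2.imwrite(f'pics/{n}1.png',s['frame']); np.savez(n+'1.npz',frame=s['frame'],W=cloud(s))
x=cv2.imread('pics/scene1.png')[60:320,150:450]; cv2.imwrite('pics/l1.png',cv2.resize(x,None,fx=2,fy=2))
E
```

```text
over t4.1 p [0.6304 0.2653 0.2001] F [-0.2  0.9  0.4] w0.0938 g0.0
gripx t5.6 p [0.63   0.266  0.0639] F [-1.1 -0.2  0.9] w0.0499 g0.0
-24.999999999999996
gripy t9.5 p [0.6306 0.2664 0.0337] F [-0.3  1.2  2.4] w0.0613 g30.0
lift t10.3 p [0.6286 0.2656 0.1577] F [-0.5  0.2 -3.2] w0.0607 g30.0
[[330.82000481 147.79112321]]
[[191.25163336 144.62058323]]
```

View pics/l1.png

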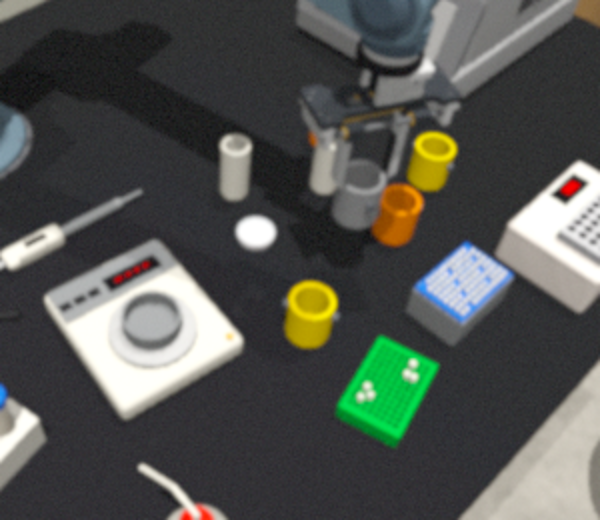

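The bucket is held, at crop (358,190). The rim grip across x closed on nothing, so its x position in the hand has to come from the camera. I'll compare the cameras with the arm using the bucket rim before and after lifting.

```bash
cat > cf.py <<'E'
from h import *
from scipy.optimize import least_squares
def rim(W,c,z,ro,ri,tol=.006,R=None):
    "centre of an annular rim at height z from the cloud: centre that puts the points between ri and ro"
    P=W.reshape(-1,3); P=P[np.isfinite(P[:,0])]; P=P[(abs(P[:,2]-z)<tol)&(np.hypot(*(P[:,:2]-c).T)<(R or ro+.008))]
    f=lambda x:(lambda r:np.maximum(r-ro,0)+np.maximum(ri-r,0))(np.hypot(*(P[:,:2]-x).T))
    g=least_squares(lambda x:np.hypot(*(P[:,:2]-x).T)-(ro+ri)/2,c,loss='soft_l1',f_scale=.003).x
    return g,len(P),np.median(P[:,2])
E
python3 - <<'E'
from cf import *
L=lambda n:np.load(n+'.npz')['W']
for n in('scene','top'):
    print(n,'bucket0',rim(L(n+'0'),[.63,.266],.0755,.031,.024))
    print(n,'held',rim(L(n+'1'),[.6286,.2656],.1985,.031,.024))
    for k in'01': print(n,'cradle',rim(L(n+k),[.5425,-.0255],.0825,.040,.035))
    print(n,'adW',rim(L(n+'0'),[.404,.261],.105,.022,.017),rim(L(n+'1'),[.404,.261],.105,.022,.017))
st()
E
```

```text
scene bucket0 (array([0.63228893, 0.26870631]), 142, np.float64(0.07353600475138983))
scene held (array([0.63040041, 0.26585161]), 164, np.float64(0.19727022612960457))
scene cradle (array([ 0.54412993, -0.02346683]), 193, np.float64(0.08125991807059135))
scene cradle (array([ 0.54411211, -0.02349074]), 191, np.float64(0.08127354280240136))
scene adW (array([0.40484048, 0.26190868]), 67, np.float64(0.10247344312776752)) (array([0.4047489 , 0.26164725]), 64, np.float64(0.10244768447497685))
top bucket0 (array([0.62730973, 0.26421611]), 90, np.float64(0.07359578008641554))
top held (array([0.62374597, 0.25095861]), 6, np.float64(0.19552544788653062))
top cradle (array([ 0.54255453, -0.02864205]), 94, np.float64(0.08056444378099017))
top cradle (array([ 0.54216876, -0.02857573]), 93, np.float64(0.08063851393247332))
top adW (array([0.40243758, 0.25806541]), 51, np.float64(0.10387410027895014)) (array([0.404, 0.261]), 0, np.float64(nan))
 t10.4 p [0.6283 0.2655 0.157 ] F [ 0.4 -0.1 -4. ] w0.0608 g30.0
  return _methods._mean(a, axis=axis, dtype=dtype,
  ret = ret.dtype.type(ret / rcount)
```

```bash
python3 - <<'E'
from cf import *
a=float(np.load('a.npy'))
arm.movel([.63,.266,.22],rate=.3)
T=np.array([.5425,-.0245])
a,q=best([*T,.16],a,2*np.pi); arm.move_joints(q); arm.wait(.3); o=st('over')
for i in range(2):
    s=snap('scene'); W=cloud(s); e=get_obs()['ee_pos']
    h=rim(W,e[:2],e[2]-.0337+.0735,.031,.024); c=rim(W,[.544,-.0235],.0813,.040,.035); print(e,h,c)
    if i==0: cv2.imwrite('pics/ov.png',cv2.resize(s['frame'][140:300,130:330],None,fx=3,fy=3))
    if i==0: arm.wait(.1)
E
```

```text
over t12.2 p [ 0.5428 -0.0239  0.1602] F [ 0.2 -0.  -3. ] w0.0608 g30.0
[ 0.542736   -0.02402328  0.16009022] (array([ 0.54400801, -0.02177157]), 253, np.float64(0.2006474574824486)) (array([ 0.54424922, -0.02350394]), 152, np.float64(0.08088457051439213))
[ 0.54258448 -0.02433175  0.16001915] (array([ 0.54371098, -0.02206274]), 256, np.float64(0.20057691720920467)) (array([ 0.5441609, -0.0236308]), 152, np.float64(0.08116337431009826))
```

View pics/ov.png

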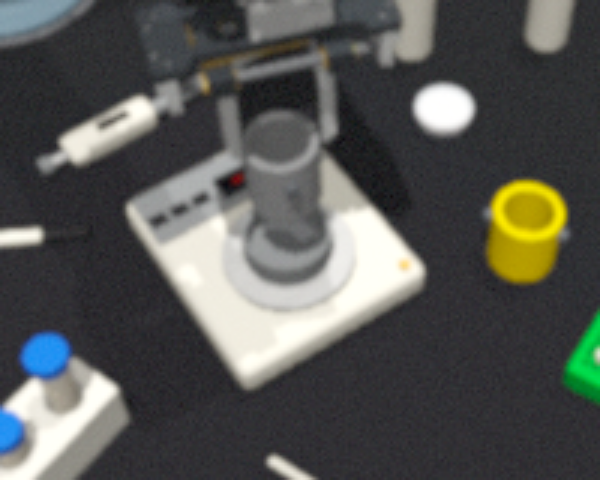

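The picture shows the bucket above the cup, rim at crop (282,135), cup at (288,245). The rim reads 1.6 mm off in y. I'll correct that, lower it, then centre it in the hand with ±45° squeezes that clear the pins.

```bash
cat >> h.py <<'E'
def lower(xy,z0,z1,lim=6,step=.002,rate=.05):
    "go down in small steps until the contact force passes lim or z1 is reached"
    f0=get_obs()['ft_force'][2]; z=z0
    while z>z1:
        z=max(z-step,z1); arm.movel([*xy,z],rate=rate); 
        if get_obs()['ft_force'][2]-f0>lim: return z,True
    return z,False
E
python3 - <<'E'
from cf import *
T=[.5429,-.0260]
arm.movel([*T,.16],rate=.1); arm.movel([*T,.100],rate=.15); st('hi')
print(lower(T,.100,.087)); o=st('low')
claw.gripper_to(.094); z=get_obs()['ee_pos'][2]; st('rel')
a0=float(np.load('a.npy'))
for k in(45,-45):
    arm.goto([*T,.092],rv(a0+np.radians(k))); claw.gripper_to(.05,8); arm.wait(.2); st(k); claw.gripper_to(.094)
arm.movel([*T,.22],rate=.4)
s=snap('scene');W=cloud(s); print(rim(W,[.5445,-.0235],.1305,.031,.024)); cv2.imwrite('pics/p1.png',cv2.resize(s['frame'][140:300,130:330],None,fx=3,fy=3)); st()
E
```

```text
hi t13.2 p [ 0.5432 -0.0261  0.1004] F [-0.6  0.4 -2. ] w0.0605 g30.0
(0.088, True)
low t14.7 p [ 0.5438 -0.0263  0.0898] F [-2.5  0.8  4.7] w0.0607 g30.0
rel t15.4 p [ 0.5429 -0.026   0.0879] F [-0.4 -0.2  0.9] w0.0942 g0.0
45 t17.0 p [ 0.5428 -0.0258  0.092 ] F [-1.1  1.5  0.5] w0.0603 g8.0
-45 t20.0 p [ 0.5429 -0.0259  0.092 ] F [ 0.6 -0.3 -0.3] w0.0612 g8.0
(array([ 0.54385944, -0.0229067 ]), 205, np.float64(0.13010485924145512))
 t21.2 p [ 0.5426 -0.0259  0.2198] F [-0.4  0.3 -1.2] w0.0942 g0.0
```

View pics/p1.png

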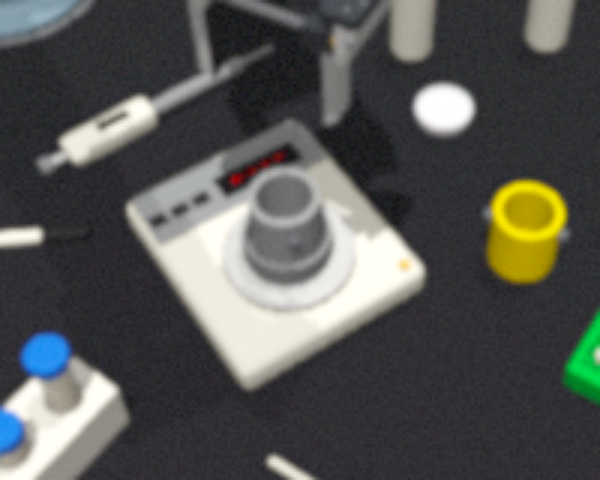

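The bucket stands in the cup at crop (287,200), with its rim at z 0.130 as it should be. Its axis in the arm frame is (0.5429, -0.0259). The adapter is next.

```bash
python3 - <<'E'
from cf import *
A=np.array([.4037,.2595]); T=[.5429,-.0259]
a,q=best([*A,.22],np.pi/2); arm.move_joints(q); st('over')
arm.movel([*A,.035],rate=.3); claw.gripper_to(.03,8); arm.wait(.1); o=st('g1'); claw.gripper_to(.07)
a2,_=best([*A,.035],a+np.pi/2); arm.goto([*A,.035],rv(a2)); claw.gripper_to(.03,8); arm.wait(.1); st('g2'); claw.gripper_to(.07)
arm.movel([*A,.0695],rate=.2); claw.gripper_to(.03,20); o=st('g3'); zg=o['ee_pos'][2]
arm.movel([*A,.24],rate=.3); st('lift')
a3,q=best([*T,.24],a2,2*np.pi); arm.move_joints(q); arm.wait(.2); st('over bucket')
np.save('g.npy',[a2,zg])
arm.movel([*T,.212],rate=.15); arm.wait(.2); o=st(); e=o['ee_pos']
s=snap('scene');W=cloud(s); print('held',rim(W,e[:2]+[.001,.003],e[2]-zg+.104,.022,.017)); print('bucket',rim(W,[.5439,-.0229],.130,.031,.024))
cv2.imwrite('pics/p2.png',cv2.resize(s['frame'][110:270,130:330],None,fx=3,fy=3))
E
```

```text
over t23.1 p [0.4037 0.2592 0.2196] F [-0.7 -0.4  0.4] w0.0939 g0.0
g1 t24.8 p [0.4037 0.2595 0.035 ] F [-0.1 -1.   0.5] w0.0444 g8.0
g2 t27.4 p [0.4037 0.2595 0.035 ] F [0.3 0.  0.3] w0.0445 g8.0
g3 t29.1 p [0.4037 0.2595 0.0695] F [ 0.7 -0.6 -0.6] w0.0299 g0.0
lift t29.8 p [0.4028 0.2592 0.2382] F [ 0.7 -0.2 -0.5] w0.0300 g0.0
over bucket t31.2 p [ 0.5428 -0.0248  0.2401] F [ 0.2 -0.5  0.3] w0.0304 g0.0
 t31.7 p [ 0.5435 -0.026   0.2131] F [1.8 0.2 0.1] w0.0302 g0.0
held (array([ 0.56864301, -0.00993367]), 3, np.float64(0.2526358103593868))
bucket (array([ 0.54395326, -0.02297463]), 207, np.float64(0.1301737128570766))
```

View pics/p2.png

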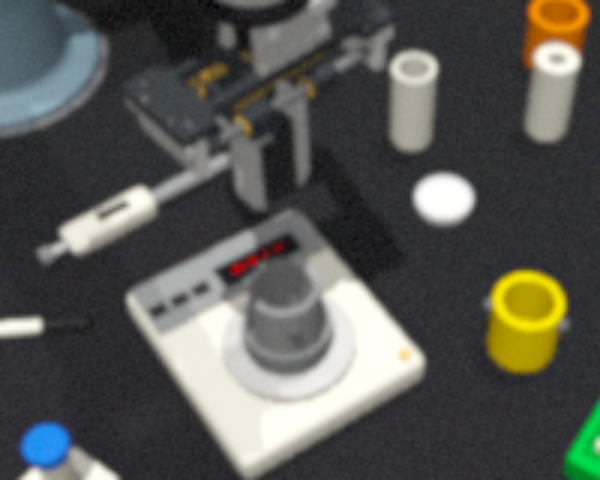

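The adapter was not gripped. It still stands at crop (413,65), and the shut fingers hang empty at (265,205). The pads seem to sit higher than the nominal TCP implies, so I'll check the real fingertip height in the depth data.

```bash
python3 - <<'E'
from cf import *
o=st(); e=o['ee_pos']
s=snap('scene');W=cloud(s); print('tcp pix',proj(s,e),'grasp pix',proj(s,e+[0,0,.019]))
P=W.reshape(-1,3); m=(np.hypot(*(P[:,:2]-e[:2]).T)<.05)&(P[:,2]>.145); Q=P[m]; print('zmin pct',np.percentile(Q[:,2],[0,1,2,5,20]),len(Q))
for z in np.arange(.19,.30,.01):
    q=Q[abs(Q[:,2]-z)<.005]; print(round(z,3),len(q), q[:,:2].min(0).round(3) if len(q) else '',q[:,:2].max(0).round(3) if len(q) else '')
print('adW',rim(W,[.404,.261],.103,.022,.017))
E
```

```text
t31.8 p [ 0.5435 -0.026   0.213 ] F [ 0.2 -0.  -0.2] w0.0297 g0.0
tcp pix [[221.33495333 184.2896843 ]] grasp pix [[220.82306392 178.93825079]]
zmin pct [0.25112498 0.26561183 0.27541778 0.30519227 0.38536627] 5425
0.19 0  
0.2 0  
0.21 0  
0.22 0  
0.23 0  
0.24 0  
0.25 6 [ 0.538 -0.039] [ 0.552 -0.004]
0.26 44 [ 0.534 -0.05 ] [0.553 0.002]
0.27 58 [ 0.535 -0.051] [0.554 0.002]
0.28 50 [ 0.535 -0.051] [0.553 0.003]
0.29 59 [ 0.535 -0.051] [0.554 0.004]
adW (array([0.40544925, 0.26148465]), 80, np.float64(0.10257800317676967))
```

```bash
python3 - <<'E'
from cf import *
arm.movel([.5435,-.026,.26],rate=.3)
for w in(.03,.09):
    claw.gripper_to(w,8); arm.wait(.1); o=st(); e=o['ee_pos']; yd=Ro.from_rotvec(o['orientation']).as_matrix()[:2,1]; xd=np.array([-yd[1],yd[0]])
    s=snap('scene');W=cloud(s);P=W.reshape(-1,3);P=P[np.isfinite(P[:,0])&(P[:,2]>.18)]
    d=P[:,:2]-e[:2]-[.001,.003]; Y=d@yd; X=d@xd
    for lo,hi in((.0,.025),(.025,.045),(.045,.065),(.065,.085)):
        m=(abs(Y)>lo)&(abs(Y)<hi)&(abs(X)<.03); print(w,lo,m.sum(),'z-tcp lowest',(np.sort(P[m,2])[:20:4]-e[2]).round(4))
    cv2.imwrite(f'pics/w{w}.png',s['frame'])
    for dz in(0,.019,.037,.097): print(dz,[proj(s,np.r_[e[:2]+sg*(w/2)*yd,e[2]+dz]).round(0).tolist() for sg in(1,-1)])
x=np.hstack([cv2.imread(f'pics/w{w}.png')[70:230,150:290] for w in('0.03','0.09')]); cv2.imwrite('pics/fing.png',cv2.resize(x,None,fx=2.8,fy=2.8,interpolation=cv2.INTER_CUBIC))
E
```

```text
t32.5 p [ 0.5429 -0.0259  0.2588] F [-0.  -0.  -0.3] w0.0298 g0.0
0.03 0.0 2268 z-tcp lowest [0.0359 0.0396 0.0407 0.0429 0.044 ]
0.03 0.025 2017 z-tcp lowest [0.0443 0.0489 0.0519 0.054  0.0546]
0.03 0.045 1363 z-tcp lowest [0.1456 0.1471 0.1476 0.1479 0.1484]
0.03 0.065 829 z-tcp lowest [0.1337 0.1355 0.136  0.1366 0.1372]
0 [[[215.0, 174.0]], [[225.0, 168.0]]]
0.019 [[[214.0, 169.0]], [[225.0, 162.0]]]
0.037 [[[213.0, 163.0]], [[224.0, 156.0]]]
0.097 [[[211.0, 142.0]], [[223.0, 136.0]]]
 t33.6 p [ 0.5435 -0.026   0.26  ] F [-0.5 -0.4  0.2] w0.0899 g0.0
0.09 0.0 1923 z-tcp lowest [0.1451 0.1466 0.1473 0.1476 0.1479]
0.09 0.025 1907 z-tcp lowest [0.0364 0.0393 0.0424 0.0448 0.0467]
0.09 0.045 1832 z-tcp lowest [0.0353 0.0403 0.0436 0.0451 0.0461]
0.09 0.065 769 z-tcp lowest [0.1329 0.135  0.136  0.1366 0.137 ]
0 [[[204.0, 181.0]], [[235.0, 161.0]]]
0.019 [[[203.0, 175.0]], [[235.0, 155.0]]]
0.037 [[[202.0, 170.0]], [[235.0, 149.0]]]
0.097 [[[199.0, 149.0]], [[234.0, 129.0]]]
```

View pics/fing.png

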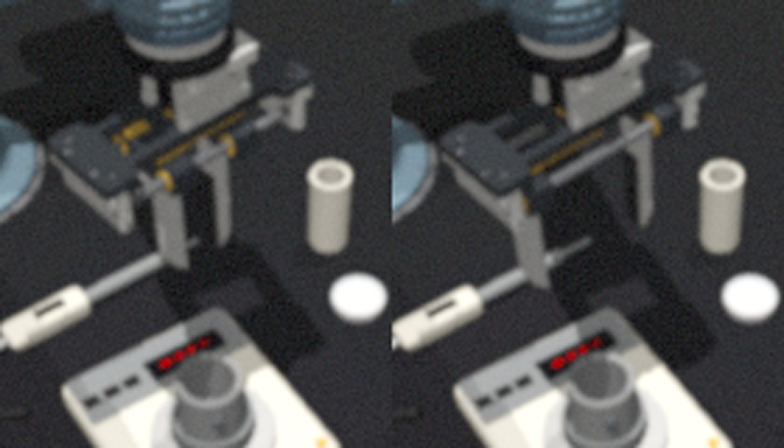

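The picture and depth agree: the whole tool sits about 35.5 mm higher than the reported TCP. Fingertips are at TCP+0.036 and the gripper body is at +0.134. The contacts so far bound the offset between 34.5 and 36.2 mm. I'll apply it. The adapter is already centred at (0.4037, 0.2595).

```bash
python3 - <<'E'
from cf import *
A=np.array([.4037,.2595]); T=[.5429,-.0259]; a2=float(np.load('g.npy')[0])
a2,q=best([*A,.16],a2,2*np.pi); arm.move_joints(q)
claw.gripper_to(.075); arm.movel([*A,.0340],rate=.25); claw.gripper_to(.03,20); o=st('g'); zg=o['ee_pos'][2]
arm.movel([*A,.20],rate=.3); st('lift')
a3,q=best([*T,.20],a2,2*np.pi); arm.move_joints(q)
arm.movel([*T,.176],rate=.15); arm.wait(.3); o=st('over'); e=o['ee_pos']; np.save('g.npy',[a3,zg])
s=snap('scene');W=cloud(s); print('held',rim(W,e[:2]+[.001,.003],e[2]-zg+.104,.022,.017)); print('bucket',rim(W,[.5439,-.0229],.130,.031,.024))
cv2.imwrite('pics/p3.png',cv2.resize(s['frame'][110:270,130:330],None,fx=3,fy=3))
E
```

```text
g t36.6 p [0.4042 0.2597 0.0346] F [ 0.5 -0.1  3.4] w0.0436 g20.0
lift t37.4 p [0.4025 0.2591 0.198 ] F [ 0.3 -0.8 -2.1] w0.0438 g20.0
over t39.2 p [ 0.5434 -0.0259  0.1768] F [-0.4 -0.2 -1.4] w0.0438 g20.0
held (array([ 0.54387782, -0.02280826]), 137, np.float64(0.24611672024152886))
bucket (array([ 0.54365679, -0.02282031]), 138, np.float64(0.12981404770402133))
```

View pics/p3.png

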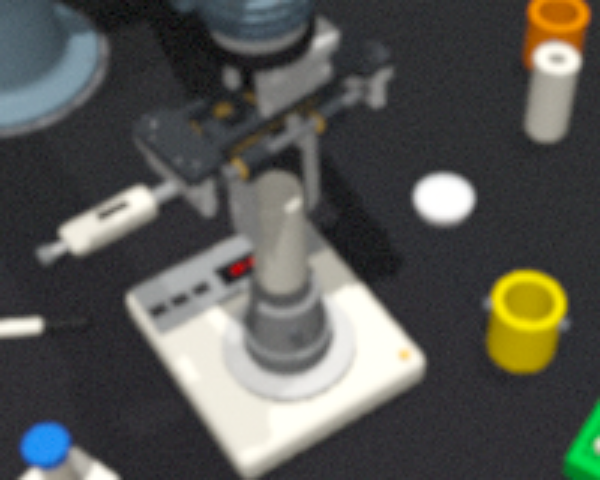

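The adapter is held upright over the bucket, at crop (280,185), and its axis agrees with the bucket's to 0.3 mm. Lowering it now.

```bash
python3 - <<'E'
from cf import *
T=[.5429,-.0259]
z,c=lower(T,.176,.150,lim=8,step=.004,rate=.1); print(z,c); st()
if not c:
    z,c=lower(T,z,.106,lim=10,step=.011,rate=.12); print(z,c); st()
if not c:
    z,c=lower(T,z,.097,lim=6,step=.002,rate=.06); print(z,c); st()
s=snap('scene');W=cloud(s); print('ad',rim(W,[.5439,-.0229],.170,.022,.017,tol=.01))
E
```

```text
0.15 False
 t41.0 p [ 0.5428 -0.0259  0.1499] F [-0.3 -0.3 -1.1] w0.0439 g20.0
0.106 False
 t42.0 p [ 0.5425 -0.0258  0.1056] F [-0.4 -0.2 -1.3] w0.0435 g20.0
0.09799999999999999 True
 t43.0 p [ 0.5442 -0.0258  0.1003] F [-2.9  1.6 10.5] w0.0437 g20.0
ad (array([ 0.54454745, -0.0223722 ]), 149, np.float64(0.1685886792610548))
```

```bash
python3 - <<'E'
from cf import *
T=[.5429,-.0259]; B=np.array([.5315,-.2550])
claw.gripper_to(.075); arm.movel([*T,.19],rate=.35)
s=snap('scene');W=cloud(s); print('ad',rim(W,[.5439,-.0229],.170,.022,.017)); 
a,q=best([*B,.13],np.radians(11.5)); arm.move_joints(q); claw.gripper_to(.055)
arm.movel([*B,.0635],rate=.25); claw.gripper_to(.02,5); arm.wait(.1); st('g1'); claw.gripper_to(.055)
a2,_=best([*B,.0635],a+np.pi/2); arm.goto([*B,.0635],rv(a2)); claw.gripper_to(.02,15); o=st('g2'); zg=o['ee_pos'][2]
arm.movel([*B,.26],rate=.3); st('lift')
a3,q=best([*T,.26],a2,2*np.pi); arm.move_joints(q); arm.wait(.4); o=st('over'); e=o['ee_pos']; np.save('g.npy',[a3,zg])
s=snap('scene');W=cloud(s); P=W.reshape(-1,3); zt=e[2]-zg+.125
m=(abs(P[:,2]-zt)<.005)&(np.hypot(*(P[:,:2]-e[:2]-[.001,.003]).T)<.025); print('captop',P[m].mean(0),m.sum()); print('ad',rim(W,[.5439,-.0229],.170,.022,.017))
cv2.imwrite('pics/p4.png',cv2.resize(s['frame'][70:250,130:330],None,fx=3,fy=3))
E
```

```text
ad (array([ 0.54303751, -0.02328042]), 126, np.float64(0.16989842852548098))
g1 t46.6 p [ 0.5325 -0.2557  0.065 ] F [0.6 0.4 6.2] w0.0339 g5.0
g2 t49.0 p [ 0.5315 -0.255   0.0635] F [ 0.9 -0.3  0.1] w0.0334 g15.0
lift t49.8 p [ 0.5306 -0.2543  0.2577] F [-0.3  0.8 -0.8] w0.0329 g15.0
over t51.1 p [ 0.543  -0.0265  0.26  ] F [-0.3 -0.  -0.6] w0.0333 g15.0
captop [ 0.54140684 -0.02904171  0.3209762 ] 149
ad (array([ 0.54306959, -0.02306057]), 126, np.float64(0.1698359476273516))
```

View pics/p4.png

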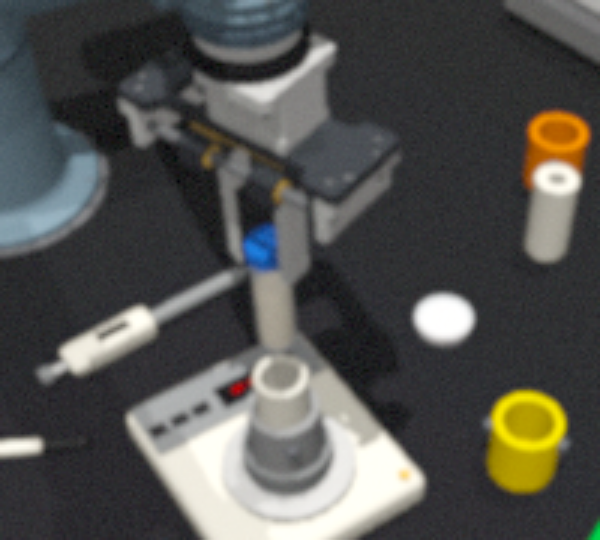

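The tube hangs over the adapter: cap at crop (265,247), foot at (277,345), adapter mouth at (280,372). I'll check that it hangs plumb before lowering.

```bash
python3 - <<'E'
from cf import *
s=snap('scene');W=cloud(s); e=get_obs()['ee_pos']; P=W.reshape(-1,3); zg=np.load('g.npy')[1]; u=e[2]-zg+.010; print('foot z',u)
cam=-s['R'].T@s['t']; v=(cam-[.543,-.025,.25])[:2]; v/=np.hypot(*v); lat=np.array([-v[1],v[0]])
for z in np.arange(u+.016,u+.10,.01):
    m=(abs(P[:,2]-z)<.005)&(np.hypot(*(P[:,:2]-e[:2]-[.001,.003]).T)<.026); d=P[m][:,:2]-e[:2]-[.001,.003]
    if m.sum()>5: l=d@lat; f=d@v; print(round(z,3),m.sum(),'lat %.4f %.4f mid %.4f  front %.4f'%(l.min(),l.max(),(l.min()+l.max())/2,np.percentile(f,90)))
f=s['frame'].astype(int); b=(f[...,0]>150)&(f[...,2]<80)
print('foot pix expected',proj(s,[e[0]+.001,e[1]+.003,u]),proj(s,[.5431,-.0232,.17]))
E
```

```text
foot z 0.20649862497943283
0.222 17 lat -0.0122 0.0134 mid 0.0006  front 0.0126
0.232 34 lat -0.0138 0.0139 mid 0.0001  front 0.0138
0.242 41 lat -0.0132 0.0145 mid 0.0006  front 0.0136
0.252 41 lat -0.0141 0.0124 mid -0.0008  front 0.0131
0.262 38 lat -0.0138 0.0131 mid -0.0003  front 0.0129
0.272 40 lat -0.0132 0.0138 mid 0.0003  front 0.0129
0.282 39 lat -0.0143 0.0140 mid -0.0002  front 0.0131
0.292 31 lat -0.0171 0.0071 mid -0.0050  front 0.0130
0.302 40 lat -0.0232 0.0115 mid -0.0059  front 0.0195
foot pix expected [[222.55923162 185.58796588]] [[223.23507625 195.0774177 ]]
```

The tube hangs plumb and is centred within 1 mm. Lowering it onto the adapter's axis.

```bash
python3 - <<'E'
from cf import *
T=[.5422,-.0262]
arm.movel([*T,.228],rate=.2); arm.wait(.15)
z,c=lower(T,.228,.204,lim=5,step=.006,rate=.12); print(z,c); st()
if not c: z,c=lower(T,z,.150,lim=5,step=.009,rate=.12); print(z,c); st()
if not c: z,c=lower(T,z,.139,lim=4,step=.0015,rate=.06); print(z,c); st()
E
```

```text
0.204 False
 t52.7 p [ 0.5418 -0.0261  0.2034] F [ 0.2  0.5 -1. ] w0.0337 g15.0
0.15 False
 t54.2 p [ 0.5418 -0.0261  0.1494] F [ 1.  -0.2 -1.5] w0.0336 g15.0
0.1425 True
 t55.4 p [ 0.5427 -0.0264  0.1434] F [-1.7 -0.4  4.3] w0.0337 g15.0
```

The tube is seated: contact came at TCP 0.1434 against an expected 0.1435. I'll release it, re-measure the bucket rim, and centre and grip the cap.

```bash
python3 - <<'E'
from cf import *
T=[.5422,-.0262]; C=np.array([.382,-.2995])
claw.gripper_to(.06); arm.movel([*T,.20],rate=.3)
s=snap('scene');W=cloud(s); print('ad',rim(W,[.5431,-.0232],.170,.022,.017),'bucket',rim(W,[.5439,-.0229],.130,.031,.024,tol=.004))
P=W.reshape(-1,3); m=(P[:,2]>.19)&(np.hypot(*(P[:,:2]-[.5432,-.0232]).T)<.02)&(P[:,2]<.215); print('tube top',np.median(P[m],0),m.sum())
claw.gripper_to(.094); a,q=best([*C,.12],0); arm.move_joints(q); 
arm.movel([*C,.0005],rate=.25); claw.gripper_to(.05,8); arm.wait(.1); st('g1'); claw.gripper_to(.094)
a2,_=best([*C,.0005],a+np.pi/2); arm.goto([*C,.0005],rv(a2)); claw.gripper_to(.05,15); o=st('g2'); zg=o['ee_pos'][2]
arm.movel([*C,.25],rate=.35); st('lift'); np.save('g.npy',[a2,zg])
s=snap('scene'); cv2.imwrite('pics/p5.png',cv2.resize(s['frame'][40:340,30:330],None,fx=2,fy=2))
E
```

```text
ad (array([ 0.54164263, -0.02191665]), 108, np.float64(0.1701785489941428)) bucket (array([ 0.5410567 , -0.02174874]), 157, np.float64(0.1302580001100485))
tube top [ 0.54776562 -0.02474637  0.20519619] 174
g1 t60.2 p [ 0.3822 -0.2997  0.001 ] F [-0.8  1.8  5.4] w0.0602 g8.0
g2 t63.0 p [ 0.382  -0.2995  0.0005] F [0.1 0.3 0.3] w0.0598 g15.0
lift t63.8 p [ 0.3813 -0.2986  0.2478] F [ 0.2  0.8 -1.1] w0.0602 g15.0
```

View pics/p5.png

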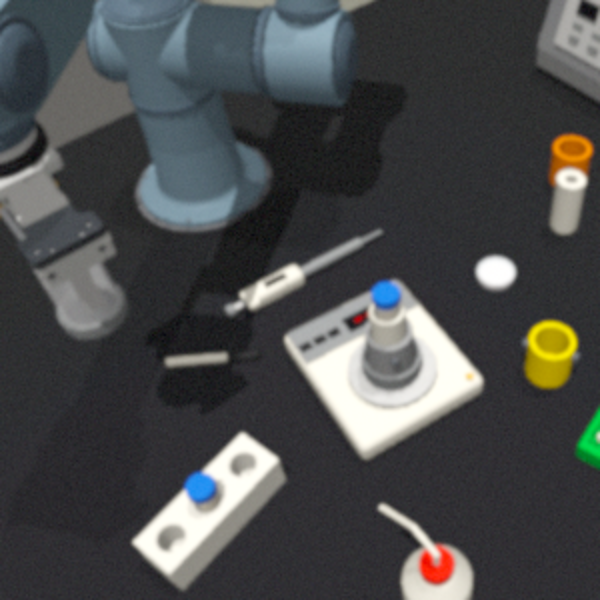

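The cap is held, at crop (90,290). The tube stands in the adapter at (385,295), and the short tube is still in the rack. I'll re-measure the bucket axis from both cameras using its outer wall.

```bash
python3 - <<'E'
from cf import *
def wall(W,c,z0,z1,R):
    P=W.reshape(-1,3); P=P[np.isfinite(P[:,0])&(P[:,2]>z0)&(P[:,2]<z1)]; r=np.hypot(*(P[:,:2]-c).T); P=P[(r>R-.0045)&(r<R+.004)]
    return least_squares(lambda x:np.hypot(*(P[:,:2]-x).T)-R,c,loss='soft_l1',f_scale=.001).x.round(4),len(P)
Ws=[cloud(snap('scene')) for _ in range(2)]; Wt=cloud(snap('top'))
for n,W,c in(('s',Ws[0],[.5439,-.0229]),('s',Ws[1],[.5439,-.0229]),('t',Wt,[.5421,-.028])):
    print(n,'wall',wall(W,c,.115,.128,.031),'low',wall(W,c,.085,.1,.031),'adapter wall',wall(W,c,.137,.166,.022),'cradle wall',wall(W,np.add(c,[0,-.0006]),.06,.078,.040),'rimouter',rim(W,c,.130,.031,.025,tol=.003))
    P=W.reshape(-1,3); m=(abs(P[:,2]-.205)<.003)&(np.hypot(*(P[:,:2]-c).T)<.022); print('tubetop',P[m].mean(0).round(4),m.sum())
W0=np.load('scene0.npz')['W']; print('s0 bucket wall',wall(W0,[.632,.268],.06,.072,.031),'adW wall',wall(W0,[.4048,.2618],.07,.1,.022),'cr',wall(W0,[.5442,-.0235],.06,.078,.040),'held',wall(np.load('scene1.npz')['W'],[.6304,.2658],.182,.194,.031))
E
```

```text
s wall (array([ 0.5416, -0.022 ]), 69) low (array([ 0.5413, -0.0217]), 65) adapter wall (array([ 0.5415, -0.0218]), 128) cradle wall (array([ 0.5427, -0.0225]), 118) rimouter (array([ 0.54091373, -0.02202027]), 141, np.float64(0.1301955550328189))
tubetop [ 0.5449 -0.0229  0.2055] 131
s wall (array([ 0.5413, -0.022 ]), 75) low (array([ 0.5413, -0.0219]), 73) adapter wall (array([ 0.5417, -0.0221]), 131) cradle wall (array([ 0.5428, -0.0224]), 119) rimouter (array([ 0.54078839, -0.02151605]), 148, np.float64(0.13017249626044447))
tubetop [ 0.5451 -0.0228  0.2055] 130
t wall (array([ 0.5431, -0.0287]), 29) low (array([ 0.5429, -0.0283]), 12) adapter wall (array([ 0.5434, -0.0287]), 23) cradle wall (array([ 0.5441, -0.0292]), 30) rimouter (array([ 0.54383009, -0.0284693 ]), 54, np.float64(0.12927507949648093))
tubetop [ 0.5419 -0.0287  0.2048] 62
s0 bucket wall (array([0.6304, 0.2707]), 69) adW wall (array([0.405 , 0.2623]), 151) cr (array([ 0.5436, -0.0235]), 187) held (array([0.6286, 0.2677]), 76)
```

The estimates agree within about 1 mm on (0.543, -0.0263). Carrying the cap over and lowering it with contact checks: the skirt would catch at about 0.1305, and full seating is at about 0.1225.

```bash
python3 - <<'E'
from cf import *
T=[.5430,-.0263]; a2,zg=np.load('g.npy')
a,q=best([*T,.25],a2,2*np.pi); arm.move_joints(q); arm.wait(.3); st('over')
arm.movel([*T,.140],rate=.15); arm.wait(.2); st('near')
s=snap('scene'); cv2.imwrite('pics/p6.png',cv2.resize(s['frame'][110:260,140:320],None,fx=3.3,fy=3.3))
z,c=lower(T,.140,.1165,lim=5,step=.0015,rate=.06); print(z,c,'zg',zg); st()
E
```

```text
Traceback (most recent call last):
ValueError: expected 6 finite numbers
```

```bash
python3 - <<'E'
from cf import *
T=[.5430,-.0263]; a2,zg=np.load('g.npy')
a,q=best([*T,.25],a2,np.pi/4); print(a2,a); arm.move_joints(q); arm.wait(.3); st('over')
arm.movel([*T,.140],rate=.15); arm.wait(.2); st('near')
s=snap('scene'); cv2.imwrite('pics/p6.png',cv2.resize(s['frame'][110:260,140:320],None,fx=3.3,fy=3.3))
z,c=lower(T,.140,.1165,lim=5,step=.0015,rate=.06); print(z,c,'zg',zg); st()
E
```

```text
-1.5707963267948966 -0.7853981633974483
over t65.5 p [ 0.5429 -0.0271  0.2501] F [-0.4 -0.8 -1.3] w0.0597 g15.0
near t66.6 p [ 0.5438 -0.0265  0.1412] F [ 0.8  0.2 -1.3] w0.0599 g15.0
0.1205 True zg 0.00048019629906533023
 t69.9 p [ 0.5438 -0.0266  0.1224] F [-4.3  0.9 10.1] w0.0601 g15.0
```

View pics/p6.png

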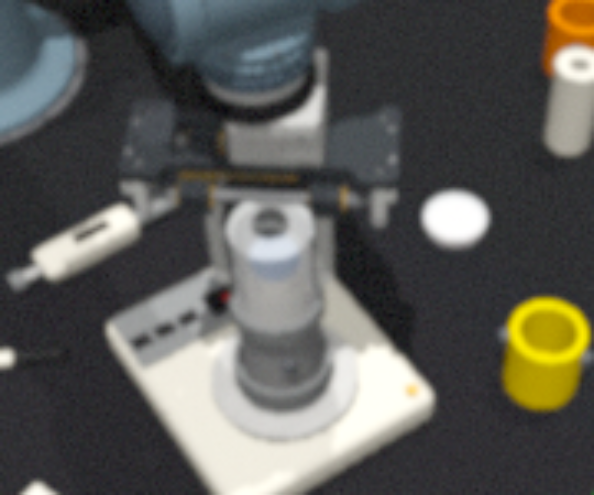

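The cap is aligned over the bucket and seated at 0.1224, against an expected 0.1225. I'll release, retreat and check that it is level.

```bash
python3 - <<'E'
from cf import *
T=[.5430,-.0263]
claw.gripper_to(.094); st('rel'); arm.movel([*T,.28],rate=.3); arm.goto([.45,-.30,.30],rv(np.pi/2)); arm.wait(.5); st()
for n,c in(('scene',[.544,-.0233]),('top',[.5422,-.0284])):
    s=snap(n);W=cloud(s);P=W.reshape(-1,3);P=P[np.isfinite(P[:,0])&(np.hypot(*(P[:,:2]-c).T)<.034)&(P[:,2]>.21)&(P[:,2]<.235)]
    Q=P[P[:,2]>np.median(P[:,2])-.004]; A=np.c_[Q[:,:2]-Q[:,:2].mean(0),np.ones(len(Q))]; print(n,len(Q),'centre',Q.mean(0).round(4),'slope,z',np.linalg.lstsq(A,Q[:,2],rcond=None)[0].round(4))
    Pc=W.reshape(-1,3);r=np.hypot(*(Pc[:,:2]-c).T);m=(r>.031)&(r<.037)&(Pc[:,2]>.115)&(Pc[:,2]<.145);q=Pc[m];print(' collar shoulder z',np.percentile(q[:,2],[50,90,97]).round(4))
    if n=='scene': cv2.imwrite('pics/p7.png',cv2.resize(s['frame'][110:340,60:340],None,fx=2.5,fy=2.5))
E
```

```text
rel t70.6 p [ 0.543  -0.0263  0.1204] F [-0.4  0.2  0.5] w0.0939 g0.0
 t74.2 p [ 0.45 -0.3   0.3 ] F [ 0.2 -0.8  0.1] w0.0940 g0.0
scene 415 centre [ 0.5452 -0.0249  0.2164] slope,z [-0.0163  0.0132  0.2164]
 collar shoulder z [0.1356 0.1395 0.1403]
top 234 centre [ 0.5408 -0.0287  0.2164] slope,z [-0.0118 -0.0031  0.2164]
 collar shoulder z [0.1369 0.1423 0.1437]
```

View pics/p7.png

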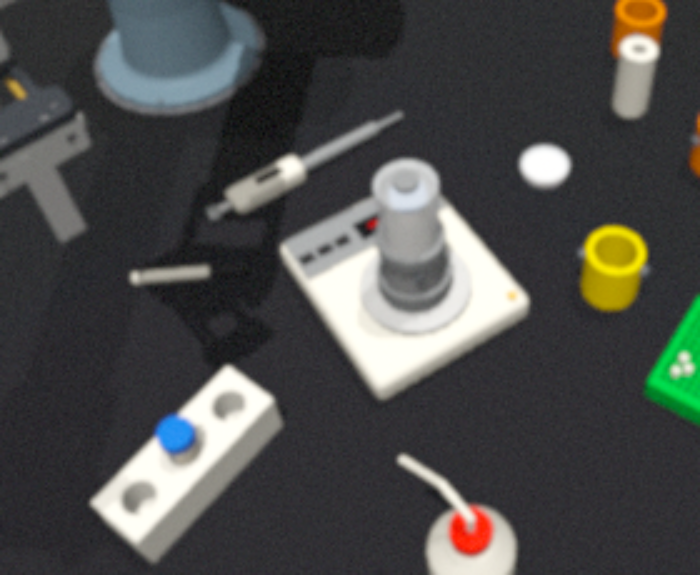

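The cap stands level on the bucket, at crop (405,185). The slope is about 1° or less, within noise, and the collar shoulder reads about 0.139 m against a nominal 0.138. Nothing else has been disturbed. Handing in.

```bash
python3 -c "
from h import *
print(workorder.job_done())"
```

```text
the job is handed in; nothing more can be done
None
```

The job is handed in at about 74 s: bucket, wide-bored adapter, tall tube and cap were placed in that order, the cap sits level and fully down, and the narrow-bored adapter and short tube were left where they were.

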